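# Flip the stock tags to match the bins

### The job

Bring the flip tags on the parts rack up to date: with a fingertip, tip over whichever tags are wrong, so that each of the three full bins has the tag in front of it lying with its green face up, and each of the two bins running low has its tag lying red face up. Push the tags over gently on their hinges, without taking them between the fingers, and leave the bins and the loose things on the bench where they are.

Things in the scene. Friction and masses are not known exactly. Their poses are not given: they have to be found in the camera images.
- flip_1 (a joint): Hinge angle of the flip tag on holder 1, rad. 0 = straight up; it rests at +0.78 or -0.78. At +0.78 it leans to the right (seen from the robot), green face up; at -0.78 it leans to the left, red face up. It swings freely on its rod, like a page: once past upright it falls to the other rest by itself.
- holder_1: Fixed grey holder of flip tag 1; origin 22 mm straight below the middle of the hinge rod (rod 52 mm above the bench). x lies along the rod and points at the middle of its own bin, whose front lip is about 63 mm along it; y is to the left, z up. Row of five, 122 mm apart. Cheeks, 74 mm over both, rise 5 mm above the rod; wings under the tag end 25 mm from the rod, 18 mm above it.
- tag_1 (a point): Middle of the free edge (white bead) of flip tag 1: stiff plate 62 mm long along the rod, 4 mm thick, about 30 g, 48 mm from rod to edge; z from rod to edge, -y out of the red face, +y out of the green. At rest the edge is 34 mm beside the rod and 34 mm above it; the outer 23 mm overhang free space. A fingertip pushed sideways at the edge, and upwards, swings it over.
- flip_2 (a joint): Hinge angle of the flip tag on holder 2, rad. 0 = straight up; it rests at +0.78 or -0.78. At +0.78 it leans to the right (seen from the robot), green face up; at -0.78 it leans to the left, red face up. It swings freely on its rod, like a page: once past upright it falls to the other rest by itself.
- holder_2: Fixed grey holder of flip tag 2; origin 22 mm straight below the middle of the hinge rod (rod 52 mm above the bench). x lies along the rod and points at the middle of its own bin, whose front lip is about 63 mm along it; y is to the left, z up. Row of five, 122 mm apart. Cheeks, 74 mm over both, rise 5 mm above the rod; wings under the tag end 25 mm from the rod, 18 mm above it.
- tag_2 (a point): Middle of the free edge (white bead) of flip tag 2: stiff plate 62 mm long along the rod, 4 mm thick, about 30 g, 48 mm from rod to edge; z from rod to edge, -y out of the red face, +y out of the green. At rest the edge is 34 mm beside the rod and 34 mm above it; the outer 23 mm overhang free space. A fingertip pushed sideways at the edge, and upwards, swings it over.
- flip_3 (a joint): Hinge angle of the flip tag on holder 3, rad. 0 = straight up; it rests at +0.78 or -0.78. At +0.78 it leans to the right (seen from the robot), green face up; at -0.78 it leans to the left, red face up. It swings freely on its rod, like a page: once past upright it falls to the other rest by itself.
- holder_3: Fixed grey holder of flip tag 3; origin 22 mm straight below the middle of the hinge rod (rod 52 mm above the bench). x lies along the rod and points at the middle of its own bin, whose front lip is about 63 mm along it; y is to the left, z up. Row of five, 122 mm apart. Cheeks, 74 mm over both, rise 5 mm above the rod; wings under the tag end 25 mm from the rod, 18 mm above it.
- tag_3 (a point): Middle of the free edge (white bead) of flip tag 3: stiff plate 62 mm long along the rod, 4 mm thick, about 30 g, 48 mm from rod to edge; z from rod to edge, -y out of the red face, +y out of the green. At rest the edge is 34 mm beside the rod and 34 mm above it; the outer 23 mm overhang free space. A fingertip pushed sideways at the edge, and upwards, swings it over.
- flip_4 (a joint): Hinge angle of the flip tag on holder 4, rad. 0 = straight up; it rests at +0.78 or -0.78. At +0.78 it leans to the right (seen from the robot), green face up; at -0.78 it leans to the left, red face up. It swings freely on its rod, like a page: once past upright it falls to the other rest by itself.
- holder_4: Fixed grey holder of flip tag 4; origin 22 mm straight below the middle of the hinge rod (rod 52 mm above the bench). x lies along the rod and points at the middle of its own bin, whose front lip is about 63 mm along it; y is to the left, z up. Row of five, 122 mm apart. Cheeks, 74 mm over both, rise 5 mm above the rod; wings under the tag end 25 mm from the rod, 18 mm above it.
- tag_4 (a point): Middle of the free edge (white bead) of flip tag 4: stiff plate 62 mm long along the rod, 4 mm thick, about 30 g, 48 mm from rod to edge; z from rod to edge, -y out of the red face, +y out of the green. At rest the edge is 34 mm beside the rod and 34 mm above it; the outer 23 mm overhang free space. A fingertip pushed sideways at the edge, and upwards, swings it over.
- flip_5 (a joint): Hinge angle of the flip tag on holder 5, rad. 0 = straight up; it rests at +0.78 or -0.78. At +0.78 it leans to the right (seen from the robot), green face up; at -0.78 it leans to the left, red face up. It swings freely on its rod, like a page: once past upright it falls to the other rest by itself.
- holder_5: Fixed grey holder of flip tag 5; origin 22 mm straight below the middle of the hinge rod (rod 52 mm above the bench). x lies along the rod and points at the middle of its own bin, whose front lip is about 63 mm along it; y is to the left, z up. Row of five, 122 mm apart. Cheeks, 74 mm over both, rise 5 mm above the rod; wings under the tag end 25 mm from the rod, 18 mm above it.
- tag_5 (a point): Middle of the free edge (white bead) of flip tag 5: stiff plate 62 mm long along the rod, 4 mm thick, about 30 g, 48 mm from rod to edge; z from rod to edge, -y out of the red face, +y out of the green. At rest the edge is 34 mm beside the rod and 34 mm above it; the outer 23 mm overhang free space. A fingertip pushed sideways at the edge, and upwards, swings it over.
- front_a (a point): Middle of the top of the low front lip of bin a, 38 mm above the bench. Blue open-front bin, 115 mm wide, 165 mm deep (behind the lip), its back and side walls up to 79 mm above the bench, standing loose on the rack. This bin is full, heaped to the rim with small brass and steel coaxial connectors.
- front_b (a point): Middle of the top of the low front lip of bin b, 38 mm above the bench. Blue open-front bin, 115 mm wide, 165 mm deep (behind the lip), its back and side walls up to 79 mm above the bench, standing loose on the rack. This bin is full, heaped to the rim with black knobs with silver caps.
- front_c (a point): Middle of the top of the low front lip of bin c, 38 mm above the bench. Blue open-front bin, 115 mm wide, 165 mm deep (behind the lip), its back and side walls up to 79 mm above the bench, standing loose on the rack. This bin is full, heaped to the rim with white relays on black bases.
- front_d (a point): Middle of the top of the low front lip of bin d, 38 mm above the bench. Blue open-front bin, 115 mm wide, 165 mm deep (behind the lip), its back and side walls up to 79 mm above the bench, standing loose on the rack. This bin is running low: three small yellow capacitors on its bare blue floor.
- front_e (a point): Middle of the top of the low front lip of bin e, 38 mm above the bench. Blue open-front bin, 115 mm wide, 165 mm deep (behind the lip), its back and side walls up to 79 mm above the bench, standing loose on the rack. This bin is running low: three small grey canisters on its bare blue floor.
- screwdriver_mid (a point): Loose screwdriver, 170 mm long, orange handle, lying on the bench in front of the rack; a point near the middle of its length, at bench level. To be left alone.
- flux_mid (a point): Loose small white bottle with a black cap, 38 mm across, 85 mm tall, standing beyond the left end of the rack; its centre. To be left alone.
- solder_mid (a point): Loose metal spool, 54 mm across, 40 mm tall, standing beyond the right end of the rack; its centre. To be left alone.
Things that resemble listed ones, but are neither listed nor needed, are in the scene too. Leave any orange look-alike of the part that bears front_a alone.

How it is judged (in metres and radians):
At the end, for the whole second after the job is handed in: Every tag in front of a full bin leans to the right, green face up (hinge angle above 0.5 rad), and every tag in front of a low bin leans to the left, red face up (below -0.5 rad) ((((horizontal distance between holder_1 and front_a below 0.095 m or horizontal distance between holder_1 and front_b below 0.095 m or horizontal distance between holder_1 and front_c below 0.095 m) and value of joint flip_1 above 0.5 rad) or ((horizontal distance between holder_1 and front_d below 0.095 m or horizontal distance between holder_1 and front_e below 0.095 m) and value of joint flip_1 below -0.5 rad)) and (((horizontal distance between holder_2 and front_a below 0.095 m or horizontal distance between holder_2 and front_b below 0.095 m or horizontal distance between holder_2 and front_c below 0.095 m) and value of joint flip_2 above 0.5 rad) or ((horizontal distance between holder_2 and front_d below 0.095 m or horizontal distance between holder_2 and front_e below 0.095 m) and value of joint flip_2 below -0.5 rad)) and (((horizontal distance between holder_3 and front_a below 0.095 m or horizontal distance between holder_3 and front_b below 0.095 m or horizontal distance between holder_3 and front_c below 0.095 m) and value of joint flip_3 above 0.5 rad) or ((horizontal distance between holder_3 and front_d below 0.095 m or horizontal distance between holder_3 and front_e below 0.095 m) and value of joint flip_3 below -0.5 rad)) and (((horizontal distance between holder_4 and front_a below 0.095 m or horizontal distance between holder_4 and front_b below 0.095 m or horizontal distance between holder_4 and front_c below 0.095 m) and value of joint flip_4 above 0.5 rad) or ((horizontal distance between holder_4 and front_d below 0.095 m or horizontal distance between holder_4 and front_e below 0.095 m) and value of joint flip_4 below -0.5 rad)) and (((horizontal distance between holder_5 and front_a below 0.095 m or horizontal distance between holder_5 and front_b below 0.095 m or horizontal distance between holder_5 and front_c below 0.095 m) and value of joint flip_5 above 0.5 rad) or ((horizontal distance between holder_5 and front_d below 0.095 m or horizontal distance between holder_5 and front_e below 0.095 m) and value of joint flip_5 below -0.5 rad))); the robot touches nothing.
It fails at once if a tag or its holder is forced (the fingers press it with more than 15 N) (contact force between the fingers and holder_1 above 15 N or contact force between the fingers and holder_2 above 15 N or contact force between the fingers and holder_3 above 15 N or contact force between the fingers and holder_4 above 15 N or contact force between the fingers and holder_5 above 15 N).
It fails at once if a tag is taken between the fingers ((y of the grasp point in the frame of tag_1 between -0.004 and 0.004 m and x of the grasp point in the frame of tag_1 between -0.031 and 0.031 m and z of the grasp point in the frame of tag_1 between -0.046 and 0 m) or (y of the grasp point in the frame of tag_2 between -0.004 and 0.004 m and x of the grasp point in the frame of tag_2 between -0.031 and 0.031 m and z of the grasp point in the frame of tag_2 between -0.046 and 0 m) or (y of the grasp point in the frame of tag_3 between -0.004 and 0.004 m and x of the grasp point in the frame of tag_3 between -0.031 and 0.031 m and z of the grasp point in the frame of tag_3 between -0.046 and 0 m) or (y of the grasp point in the frame of tag_4 between -0.004 and 0.004 m and x of the grasp point in the frame of tag_4 between -0.031 and 0.031 m and z of the grasp point in the frame of tag_4 between -0.046 and 0 m) or (y of the grasp point in the frame of tag_5 between -0.004 and 0.004 m and x of the grasp point in the frame of tag_5 between -0.031 and 0.031 m and z of the grasp point in the frame of tag_5 between -0.046 and 0 m)).
It fails at once if a bin is shifted or lifted (more than 15 mm) (distance of any of front_a, front_b, front_c, front_d, front_e from where it was at the start of the episode above 0.015 m).
It fails at once if the screwdriver, the bottle or the spool is picked up or knocked away (more than 20 mm) (distance of any of screwdriver_mid, flux_mid, solder_mid from where it was at the start of the episode above 0.02 m).
It also fails if it takes over 50 s, if anything falls off the work surface, if the arm or the gripper's body presses on something with over 40 N, if the wrist force passes 120 N, or if a joint passes its speed limit or range.

### The arm

A 6-joint arm with a two-finger parallel gripper is mounted at the origin on the work surface. World frame = base frame: x ahead of the robot, y to its left, z up, the work surface at z = 0. Lengths are in m, angles in degrees, forces in N, time in s.
With the tool pointing down it reaches from about 0.4 to 0.825 m from the base axis. Payload 7 kg.
Tool frame: the origin (TCP) lies at the very end of the fingers, on their centre line; the grasp point (between the pads) lies 19 mm behind it; z points along the fingers, y is the line along which they close (so a half turn about z gives the same grasp; the last joint's range is limited). The gripper opens to 88 mm and grips with 3 to 60 N. Pads are 19 mm wide; open, the fingers measure 130 mm over their backs; the gripper's body (78 mm by 193 mm) begins 47 mm behind the grasp point.
Start: joints at [90.877, 20.546, 0.682, 0, -70.136, -16.507], TCP at [0.182, 0.65, 0.188] pointing down, gripper open.
Joint ranges: [-176.03, 176.03], [-82.01, 121.73], [-58.28, 71.71], [-173.87, 95.51], [-174.79, -0.11], [-173.66, 173.66]. Speed limits (degrees/s): [136.94, 136.94, 172.46, 180, 180, 180].

### API

Orientations are given as [roll, pitch, yaw] about the fixed x, y, z axes, in that order (R = Rz(yaw) Ry(pitch) Rx(roll)).
In Python, from plant import ctrl gives the robot as it stands.
- The arm moves only by the tool carry_out, never from a script. Its argument "deltas" is a list that holds one entry, the list of rows, each a list of 5 numbers: the shift along the tool's x, y, z scaled (see below), then the turn about the tool's z scaled (see below), then the opening, from -1 (shut) to 1 (fully open). A call has 1 to 5 rows; each row is the pose to reach, as a shift and turn from the pose commanded when the call began, along the tool's axes at that moment, turning the shorter way round; what a row does not reach only later rows make up. The controller multiplies each number of a shift by 20 cm and each number of a turn by 2 pi rad. A row lasts 1/10 s, in which the tool goes at most 50 mm and 8.59 degrees, less where a joint would pass 70% of its speed; a pose out of reach is approached as far as the arm can. A call with a number of a shift or a turn outside -1 to 1 is refused whole. A call with a gripper value outside its range is refused whole. The fingers move at their own pace and stop on an object; the grip force is fixed at half the most. Time passes only in rows, so rows that repeat a pose let the fingers close. It gives the time, the measured TCP pose, the force, the opening and the grip force at its end, in the units of the state.
- ctrl.get_obs(): the state, without advancing time (a new reading comes with each control period).
- ctrl.snapshot(name): name is "scene" or "top"; returns a dict with "color" (420x560x3 uint8, red, green, blue), "camera_matrix" (3x3 intrinsics, pixels), "R" (3x3) and "t" (3): a world point X has camera coordinates R X + t. Camera axes: x right, y down, z forward; pixel columns grow to the right and rows downward; lengths in m; the calibration is good to about 2 mm. A picture is of the moment at which its call begins. There is no depth.
- ctrl.close_job(): hands the job in; it is judged then, once.
Trained networks look in a picture, given as the dict that the camera call returned (one of the last four; its "shot" number tells which), for a name from the list of things; names that differ only in an ending like _2 or _b are one class to them, and where a whole thing is asked for, a point or a joint stands for the part that bears it (a point fixed in the world has none). Each returns a list of dicts, best first, with "p" (0 to 1); they miss things now and then, are a little off and sometimes report something else, mostly with a low value. They report only what shows in the picture. A call takes as long as a camera call. They do not tell look-alikes from the thing itself.
- ctrl.search_frame(picture, name): "centre" ([column, row] in pixels, amid what is visible of it).
- ctrl.silhouettes(picture, name): "mask" (420x560 bool, what is visible of it) and "centre" ([column, row] in pixels, amid what is visible of it).
- ctrl.spot_point(picture, name): "centre" ([column, row] in pixels: a listed point, or the origin of a listed thing).
The state is a dict: "clock": time; "joint_pos": joint angles; "qvel": joint speeds; "tau": joint torques, N m; "tool_pos": TCP position; "orientation": TCP orientation; "force": force on the tool from outside, world axes, zero at the start; "moment": the same for the moment, N m; "opening": finger opening in m; "gripper_force": force on a finger pad.
Only numpy, scipy, OpenCV 4.12 (cv2) and the standard library are available. Lean on these libraries where they do the work, as an engineer would, in place of code of your own. Each camera call takes 0.05 s, during which the arm holds its last target. There are 200 camera calls.

## Working session

There is one attempt and no reset: what is moved stays moved. The work goes in short steps, Python scripts to look and compute and a tool call to move; the robot and the scene stay as the last step left them, time stands still between calls to the robot, and variables do not carry over. Pictures are saved under pics/ and viewed, at most 10 in all, crops included, and the job is handed in when it is done.

Besides the shell and the picture viewer there is one more tool, called in YAML: its name, and indented under it one key for each argument. carry_out: Moves the arm, as the interface text tells. Its arguments: {"type":"object","properties":{"deltas":{"type":"array"}},"required":["deltas"]}

```bash
mkdir -p pics
cat > h.py <<'E'
import numpy as np, cv2
from plant import ctrl
def ray(p,uv,z):
    K,R,t=map(np.array,(p["camera_matrix"],p["R"],p["t"]))
    d=R.T@np.linalg.solve(K,[uv[0],uv[1],1]); c=-R.T@t
    return c+d*(z-c[2])/d[2]
def proj(p,X):
    K,R,t=map(np.array,(p["camera_matrix"],p["R"],p["t"]))
    q=K@(R@np.array(X)+t); return q[:2]/q[2]
def save(p,n): cv2.imwrite("pics/"+n,cv2.resize(p["color"][:,:,::-1],(784,588),interpolation=cv2.INTER_CUBIC))
E
python3 - <<'E'
from h import *
np.set_printoptions(precision=3,suppress=True)
for n in("scene","top"):
    p=ctrl.snapshot(n); save(p,n+"0.png")
    print(n, -np.array(p["R"]).T@p["t"])
    for nm,z in(("holder_1",.03),("tag_1",.086),("front_a",.038),("front_d",.038),("screwdriver_mid",0),("flux_mid",.04),("solder_mid",.02)):
        for d in ctrl.spot_point(p,nm):
            if d["p"]>.2: print(nm,round(d["p"],2),np.round(d["centre"]),ray(p,d["centre"],z))
print(ctrl.get_obs())
E
```

```text
scene [ 1.016 -0.553  1.168]
holder_1 0.95 [337. 160.] [0.524 0.198 0.03 ]
holder_1 0.81 [277. 208.] [ 0.506 -0.028  0.03 ]
holder_1 0.8 [310. 182.] [0.517 0.09  0.03 ]
holder_1 0.68 [242. 233.] [ 0.489 -0.145  0.03 ]
holder_1 0.67 [200. 267.] [ 0.479 -0.281  0.03 ]
tag_1 0.92 [210. 244.] [ 0.478 -0.239  0.086]
tag_1 0.88 [286. 187.] [0.506 0.006 0.086]
tag_1 0.79 [344. 135.] [0.508 0.24  0.086]
tag_1 0.61 [316. 164.] [0.515 0.115 0.086]
tag_1 0.48 [203. 265.] [ 0.506 -0.287  0.086]
front_a 0.9 [193. 419.] [ 0.727 -0.532  0.038]
front_a 0.88 [289. 224.] [ 0.563 -0.048  0.038]
front_a 0.84 [255. 249.] [ 0.55  -0.159  0.038]
front_a 0.83 [222. 284.] [ 0.554 -0.28   0.038]
front_a 0.83 [355. 171.] [0.589 0.196 0.038]
front_a 0.71 [323. 197.] [0.576 0.072 0.038]
front_d 0.9 [193. 419.] [ 0.727 -0.532  0.038]
front_d 0.88 [289. 224.] [ 0.563 -0.048  0.038]
front_d 0.84 [255. 249.] [ 0.55  -0.159  0.038]
front_d 0.83 [222. 284.] [ 0.554 -0.28   0.038]
front_d 0.83 [355. 171.] [0.589 0.196 0.038]
front_d 0.71 [323. 197.] [0.576 0.072 0.038]
screwdriver_mid 0.81 [220. 214.] [ 0.388 -0.131  0
[... 1210 characters left out ...]
8]
front_d 0.64 [205. 197.] [0.583 0.201 0.038]
front_d 0.58 [247. 198.] [0.578 0.072 0.038]
screwdriver_mid 0.54 [313. 254.] [ 0.403 -0.124  0.   ]
flux_mid 0.62 [166. 202.] [0.57 0.32 0.04]
solder_mid 0.51 [405. 227.] [ 0.476 -0.407  0.02 ]
{'clock': 0.8, 'joint_pos': array([ 90.879,  20.546,   0.681,   0.   , -70.137, -16.506]), 'qvel': array([-0.004,  0.078, -0.085,  0.026,  0.11 ,  0.002]), 'tau': array([ -0.   , -58.229,  29.329,   7.002,   0.013,   0.   ]), 'tool_pos': array([0.182, 0.65 , 0.188]), 'orientation': array([179.998,  -0.001, -15.627]), 'force': array([ 0.043, -0.149, -0.545]), 'moment': array([-0.025,  0.043, -0.004]), 'gripper_force': 0.0, 'opening': 0.08743472825290992}
```

View pics/scene0.png

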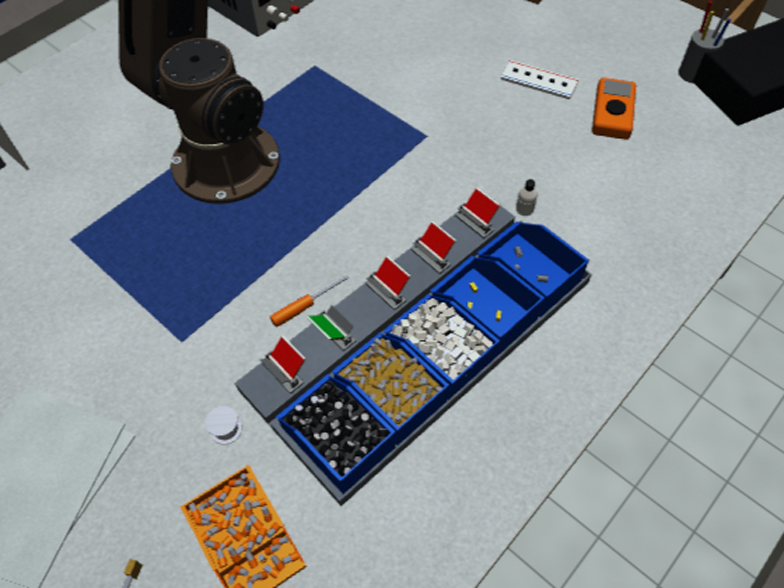

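```bash
python3 -c "
import cv2
i=cv2.imread('pics/scene0.png')
cv2.imwrite('pics/scene_crop.png',cv2.resize(i[150:430,240:560],(686,600),interpolation=cv2.INTER_CUBIC))
i=cv2.imread('pics/top0.png')
cv2.imwrite('pics/top_crop.png',cv2.resize(i[180:380,210:610],(800,400),interpolation=cv2.INTER_CUBIC))"
```

```text
(no output)
```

View pics/scene_crop.png

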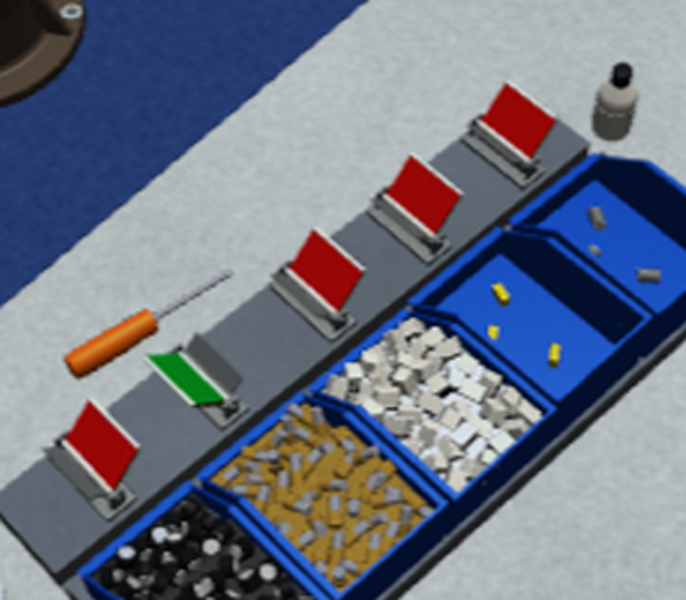

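View pics/top_crop.png

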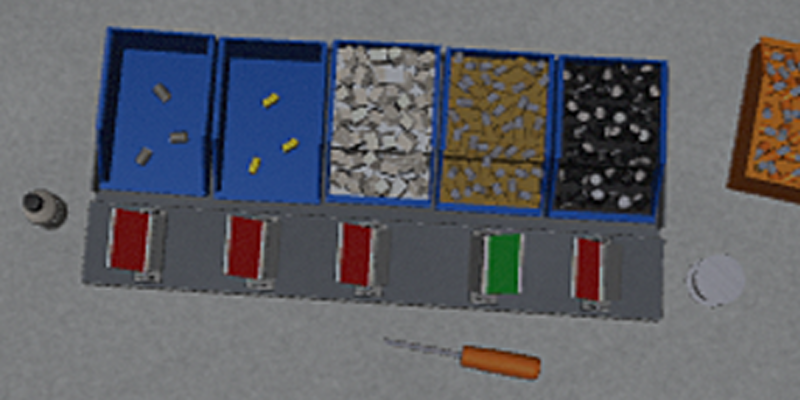

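The pictures show bins left to right: canisters (low), capacitors (low), relays (full), connectors (full) and knobs (full). The tags read red, red, red, green, red. That makes two tags wrong: the third (scene0 ≈ 392,275) in front of the relays and the fifth (≈ 287,357) in front of the knobs.

Possible mix-ups:
- The correct red tags at (480,208) and (437,245).
- The correct green tag at (328,325).
- The orange bin at (243,530), which is to be left alone.

The crops confirm the choice. From the row fit, holder 3 is at about (0.505,-0.034), holder 5 at about (0.484,-0.277), and the rod yaw is about -4.9°. I'll approach from the left with closed fingers and the tool's y axis along the rod.

carry_out:
  deltas:
    - [[0.8, 0.9, 0, 0.11, -1], [0.8, 0.9, 0, 0.11, -1], [0.8, 0.9, 0, 0.11, -1], [0.8, 0.9, 0, 0.11, -1], [0.8, 0.9, 0, 0.11, -1]]

```text
clock: 1.3
tool_pos: [0.2881, 0.4312, 0.1884]
orientation: [-180.0, 0.0, -55.6]
force: [0.4, 0.9, 0.2]
opening: 0.0533
gripper_force: 0.0
```

```bash
cat >> h.py <<'E'
from scipy.spatial.transform import Rotation as Ro
L=np.array([.0862,.9963]); H3=np.array([.505,-.034]); H5=H3-.244*L
def goto(xy,z,yaw=-94.9):
    o=ctrl.get_obs(); R=Ro.from_euler("xyz",o["orientation"],degrees=True)
    d=R.inv().apply(np.r_[xy,z]-o["tool_pos"])
    t=-((yaw-o["orientation"][2]+180)%360-180)
    print(np.round(o["tool_pos"],4),np.round(o["orientation"],1),"open",round(o["opening"],3),"F",np.round(o["force"],1),"clk",round(o["clock"],2))
    print("units",np.round(d/.2,3),"turn",round(t/360,4))
E
python3 -c "
from h import *
goto(H3+.062*L,.188)"
```

```text
[0.2881 0.4312 0.1884] [-180.     0.   -55.6] open 0.053 F [0.4 0.9 0.2] clk 1.3
units [2.292e+00 2.240e-01 1.000e-03] turn 0.1092
```

carry_out:
  deltas:
    - [[1.0, 0.1, 0, 0.109, -1], [1.0, 0.1, 0, 0.109, -1], [1.0, 0.1, 0, 0.109, -1], [1.0, 0.1, 0, 0.109, -1], [1.0, 0.1, 0, 0.109, -1]]

```text
clock: 1.8
tool_pos: [0.3865, 0.2536, 0.1885]
orientation: [-180.0, 0.0, -95.1]
force: [0.3, 0.3, 0.5]
opening: 0.0133
gripper_force: 0.0
```

```bash
python3 -c "
from h import *
goto(H3+.062*L,.188)"
```

```text
[0.3865 0.2536 0.1885] [-180.     0.   -95.1] open 0.013 F [0.3 0.3 0.5] clk 1.8
units [ 1.07  -0.716  0.003] turn -0.0005
```

carry_out:
  deltas:
    - [[1.0, -0.7, 0, 0, -1], [1.0, -0.7, 0, 0, -1], [1.0, -0.7, 0, 0, -1], [1.0, -0.7, 0, 0, -1], [1.0, -0.7, 0, 0, -1]]

```text
clock: 2.3
tool_pos: [0.51, 0.0455, 0.1886]
orientation: [-179.9, 0.0, -94.5]
force: [0.9, 1.2, 0.4]
opening: 0.0005
gripper_force: 0.0
```

Run:
```python
from h import *
goto(H3+.062*L,.078)
p=ctrl.snapshot("top"); q=ctrl.snapshot("scene")
for s in(p,q):
  for nm,z in(("holder_1",.03),("tag_1",.086)):
    for d in ctrl.spot_point(s,nm):
        if d["p"]>.3: print(nm,round(d["p"],2),np.round(ray(s,d["centre"],z),3))
cv2.imwrite("pics/q1.png",cv2.resize(q["color"][100:310,160:400,::-1],(686,600),interpolation=cv2.INTER_CUBIC))
```

```text
[0.51   0.0455 0.1886] [-179.9    0.   -94.5] open 0.0 F [0.9 1.2 0.4] clk 2.3
units [ 0.088 -0.008  0.553] turn 0.0012
holder_1 0.92 [ 0.49  -0.271  0.03 ]
holder_1 0.87 [ 0.493 -0.032  0.03 ]
holder_1 0.69 [ 0.497 -0.156  0.03 ]
tag_1 0.67 [ 0.492 -0.192  0.086]
tag_1 0.67 [ 0.487 -0.237  0.086]
tag_1 0.41 [0.522 0.117 0.086]
holder_1 0.85 [ 0.485 -0.276  0.03 ]
holder_1 0.78 [0.528 0.205 0.03 ]
holder_1 0.71 [0.522 0.089 0.03 ]
holder_1 0.7 [ 0.488 -0.152  0.03 ]
holder_1 0.66 [ 0.494 -0.033  0.03 ]
holder_1 0.43 [ 0.552 -0.156  0.03 ]
tag_1 0.97 [0.519 0.108 0.086]
tag_1 0.75 [0.51  0.003 0.086]
tag_1 0.72 [ 0.478 -0.235  0.086]
tag_1 0.64 [ 0.487 -0.188  0.086]
tag_1 0.64 [0.525 0.242 0.086]
```

View pics/q1.png

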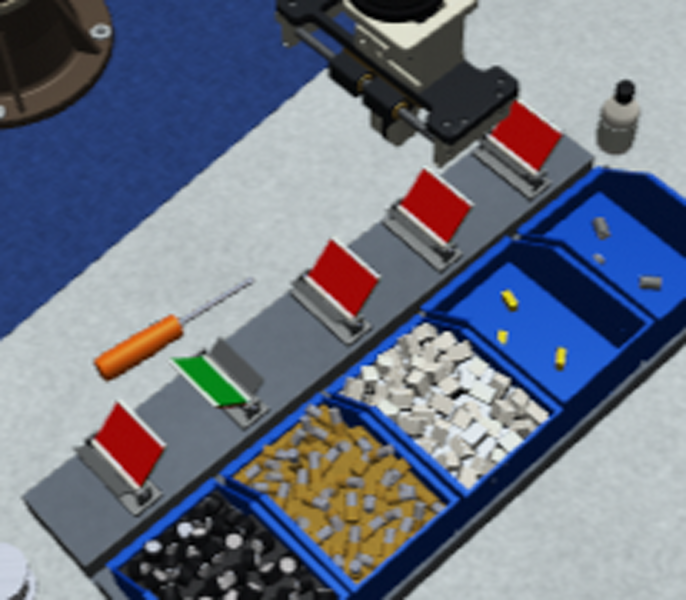

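Run:
```python
from h import *
goto(H3+.062*L,.078)
q=ctrl.snapshot("scene")
u=proj(q,ctrl.get_obs()["tool_pos"]); print(u,(u-[160,100])*2.857, q.keys())
cv2.imwrite("pics/q2.png",cv2.resize(q["color"][60:270,200:440,::-1],(686,600),interpolation=cv2.INTER_CUBIC))
print((u-[200,60])*2.857)
```

```text
[0.5088 0.0479 0.1882] [180.    0.  -94.5] open 0.0 F [ 0.3  0.4 -0.4] clk 2.6
units [ 0.1   -0.015  0.551] turn 0.0012
[298.20393308 153.25927983] [394.84863681 152.16176248] dict_keys(['color', 'camera_matrix', 'R', 't', 'shot'])
[280.56863681 266.44176248]
```

View pics/q2.png

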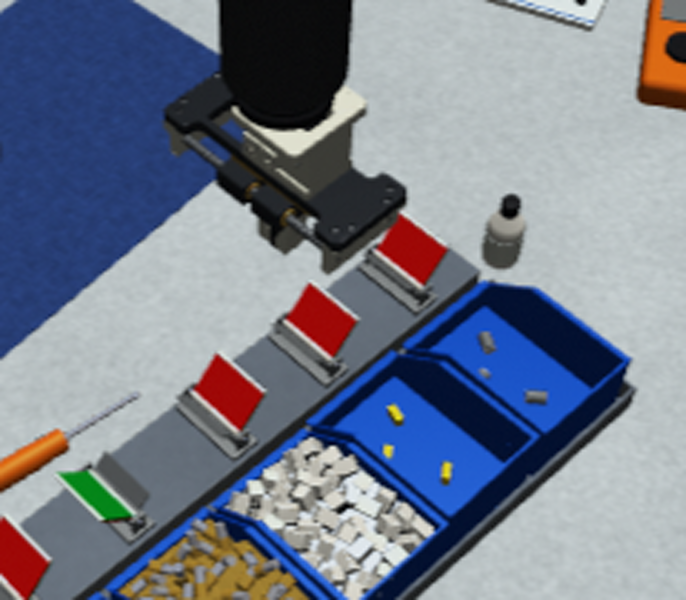

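The closed fingertips show at about (278,250) in this crop, where the TCP projects. The body ends stay 66 mm higher. Now I'll lower in the gap between tags 2 and 3.

carry_out:
  deltas:
    - [[0.09, 0, 0, 0, -1], [0.09, 0, 0.25, 0, -1], [0.09, 0, 0.4, 0, -1], [0.09, 0, 0.55, 0, -1], [0.09, 0, 0.55, 0, -1]]

```text
clock: 3.15
tool_pos: [0.5045, 0.0299, 0.075]
orientation: [179.7, -0.1, -94.4]
force: [-0.3, 0.1, 1.1]
opening: 0.0006
gripper_force: 0.0
```

```bash
python3 -c "
from h import *
goto(H3-.005*L,.078)"
```

```text
[0.5045 0.0299 0.075 ] [ 1.797e+02 -1.000e-01 -9.440e+01] open 0.001 F [-0.3  0.1  1.1] clk 3.15
units [ 0.343 -0.026 -0.014] turn 0.0014
```

carry_out:
  deltas:
    - [[0.03, 0, -0.015, 0, -1], [0.06, 0, -0.02, 0, -1], [0.09, 0, -0.02, 0, -1], [0.12, 0, -0.02, 0, -1], [0.15, 0, -0.02, 0, -1]]

```text
clock: 3.65
tool_pos: [0.5056, -0.0009, 0.0829]
orientation: [-179.9, 0.0, -94.5]
force: [0.4, -0.5, -0.3]
opening: 0.0004
gripper_force: 0.0
```

carry_out:
  deltas:
    - [[0.03, 0, 0, 0, -1], [0.06, 0, 0, 0, -1], [0.09, 0, 0, 0, -1], [0.12, 0, 0, 0, -1], [0.15, 0, 0, 0, -1]]

```text
clock: 4.15
tool_pos: [0.5029, -0.0308, 0.0821]
orientation: [180.0, -0.0, -94.5]
force: [0.5, 0.1, 0.0]
opening: 0.0005
gripper_force: 0.0
```

carry_out:
  deltas:
    - [[0.03, 0, 0, 0, -1], [0.05, 0, 0, 0, -1], [0.06, 0, 0, 0, -1], [0.06, 0, 0, 0, -1], [0.06, 0, 0, 0, -1]]

```text
clock: 4.65
tool_pos: [0.5021, -0.0421, 0.0822]
orientation: [-180.0, 0.0, -94.5]
force: [0.0, -0.0, -0.6]
opening: 0.0007
gripper_force: 0.0
```

Run:
```python
from h import *
goto(H3+.03*L,.188)
q=ctrl.snapshot("scene")
cv2.imwrite("pics/q3.png",cv2.resize(q["color"][100:310,160:400,::-1],(686,600),interpolation=cv2.INTER_CUBIC))
```

```text
[ 0.5021 -0.0421  0.0822] [-180.     0.   -94.5] open 0.001 F [ 0.  -0.  -0.6] clk 4.65
units [-0.192 -0.013 -0.529] turn 0.0012
```

View pics/q3.png

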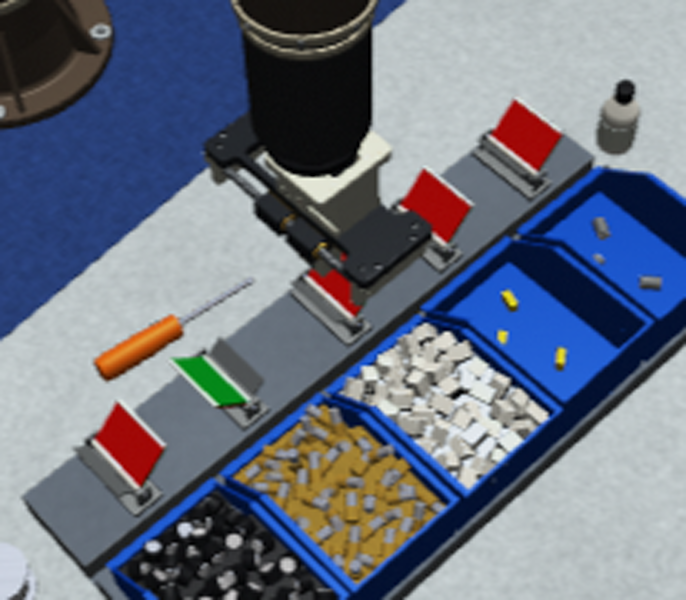

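Tag 3 still shows red at about (335,285), partly hidden by the body, so the tip may have slid over its edge. I'll go up and look.

carry_out:
  deltas:
    - [[0, 0, -0.2, 0, -1], [0, 0, -0.3, 0, -1], [-0.25, 0, -0.3, 0, -1], [-0.5, 0, -0.3, 0, -1], [-0.5, 0, -0.3, 0, -1]]

```text
clock: 5.2
tool_pos: [0.5109, 0.062, 0.1426]
orientation: [-179.9, 0.1, -94.2]
force: [-0.6, -1.0, -1.0]
opening: 0.0006
gripper_force: 0.0
```

Run:
```python
from h import *
goto(H3+.06*L,.07)
for n in("scene","top"):
  q=ctrl.snapshot(n)
  for nm,z in(("holder_1",.03),("tag_1",.086)):
    for d in ctrl.spot_point(q,nm):
      if d["p"]>.3: print(n,nm,round(d["p"],2),np.round(ray(q,d["centre"],z),3))
  if n=="scene": a=q["color"][140:280,180:360]
  else: b=q["color"][160:300,190:410]
a=cv2.resize(a,(340,264)); b=cv2.resize(b,(420,267))[:264]
cv2.imwrite("pics/q4.png",cv2.hconcat([a,b])[:,:,::-1])
```

```text
[0.5109 0.062  0.1426] [-1.799e+02  1.000e-01 -9.420e+01] open 0.001 F [-0.6 -1.  -1. ] clk 5.2
units [ 0.181 -0.009  0.363] turn 0.0018
scene holder_1 0.96 [0.524 0.202 0.03 ]
scene holder_1 0.8 [0.516 0.084 0.03 ]
scene holder_1 0.69 [ 0.478 -0.277  0.03 ]
scene holder_1 0.61 [ 0.499 -0.034  0.03 ]
scene holder_1 0.59 [ 0.487 -0.157  0.03 ]
scene tag_1 0.96 [0.506 0.008 0.086]
scene tag_1 0.8 [ 0.475 -0.238  0.086]
scene tag_1 0.74 [0.524 0.24  0.086]
scene tag_1 0.6 [ 0.493 -0.189  0.086]
scene tag_1 0.56 [0.509 0.117 0.086]
top holder_1 0.77 [ 0.493 -0.158  0.03 ]
top holder_1 0.67 [ 0.493 -0.281  0.03 ]
top holder_1 0.59 [ 0.513 -0.027  0.03 ]
top holder_1 0.51 [0.512 0.094 0.03 ]
top tag_1 0.72 [ 0.489 -0.239  0.086]
top tag_1 0.61 [0.501 0.    0.086]
top tag_1 0.6 [ 0.483 -0.193  0.086]
top tag_1 0.6 [0.524 0.113 0.086]
```

View pics/q4.png

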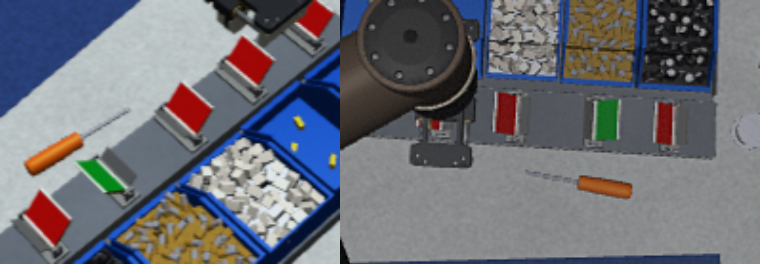

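Nothing moved: tag 3 is still red at about (182,113) in the left half, so the tip was too high. I'll repeat with the tip lower, about 20 mm under the edge, rising as it pushes.

carry_out:
  deltas:
    - [[0.17, 0, 0, 0, -1], [0.17, 0, 0.1, 0, -1], [0.17, 0, 0.25, 0, -1], [0.17, 0, 0.39, 0, -1], [0.17, 0, 0.39, 0, -1]]

```text
clock: 6.0
tool_pos: [0.5044, 0.0217, 0.061]
orientation: [179.7, -0.1, -94.6]
force: [0.0, -0.1, 0.2]
opening: 0.0008
gripper_force: 0.0
```

```bash
python3 -c "
from h import *
goto(H3-.005*L,.078)"
```

```text
[0.5044 0.0217 0.061 ] [ 1.797e+02 -1.000e-01 -9.460e+01] open 0.001 F [ 0.  -0.1  0.2] clk 6.0
units [ 0.302 -0.025 -0.084] turn 0.0008
```

carry_out:
  deltas:
    - [[0.04, 0, 0, 0, -1], [0.07, 0, -0.02, 0, -1], [0.09, 0, -0.04, 0, -1], [0.11, 0, -0.06, 0, -1], [0.13, 0, -0.075, 0, -1]]

```text
clock: 6.5
tool_pos: [0.5057, -0.0025, 0.0805]
orientation: [-179.9, 0.0, -94.5]
force: [0.5, -1.8, 0.3]
opening: 0.0004
gripper_force: 0.0
```

carry_out:
  deltas:
    - [[0.03, 0, -0.01, 0, -1], [0.06, 0, -0.02, 0, -1], [0.09, 0, -0.02, 0, -1], [0.12, 0, -0.02, 0, -1], [0.15, 0, -0.02, 0, -1]]

```text
clock: 7.0
tool_pos: [0.5026, -0.0327, 0.083]
orientation: [180.0, -0.0, -94.5]
force: [0.3, -0.4, 0.3]
opening: 0.0005
gripper_force: 0.0
```

carry_out:
  deltas:
    - [[0.03, 0, 0, 0, -1], [0.05, 0, 0, 0, -1], [0.07, 0, 0, 0, -1], [0.07, 0, -0.2, 0, -1], [0.07, 0, -0.4, 0, -1]]

```text
clock: 7.5
tool_pos: [0.5007, -0.0467, 0.1632]
orientation: [179.8, -0.1, -94.5]
force: [2.3, 0.3, 0.8]
opening: 0.0003
gripper_force: 0.0
```

Run:
```python
from h import *
goto(H5+.061*L,.16)
for n in("scene","top"):
  q=ctrl.snapshot(n)
  for d in ctrl.spot_point(q,"tag_1"):
      if d["p"]>.3: print(n,round(d["p"],2),np.round(ray(q,d["centre"],.086),3))
  for m in ctrl.silhouettes(q,"tag_1"):
      c=q["color"][m["mask"]].mean(0); print(np.round(m["centre"]),round(m["p"],2),c.round())
```

```text
[ 0.5007 -0.0467  0.1632] [ 1.798e+02 -1.000e-01 -9.450e+01] open 0.0 F [2.3 0.3 0.8] clk 7.5
units [ 0.85  -0.009  0.017] turn 0.0012
scene 0.91 [0.52  0.244 0.086]
scene 0.87 [0.508 0.005 0.086]
scene 0.76 [ 0.49  -0.191  0.086]
scene 0.62 [ 0.479 -0.244  0.086]
scene 0.55 [0.517 0.109 0.086]
[201. 254.] 0.98 [161.  52.  50.]
[281. 196.] 0.85 [160.  45.  43.]
[312. 172.] 0.78 [156.  42.  41.]
[344. 146.] 0.72 [160.  48.  46.]
[235. 235.] 0.7 [ 60. 147.  75.]
[276. 201.] 0.34 [138.  67.  66.]
top 0.71 [ 0.486 -0.238  0.086]
top 0.62 [ 0.491 -0.19   0.086]
top 0.46 [0.498 0.006 0.086]
[358. 224.] 0.74 [121.  50.  49.]
[330. 221.] 0.59 [ 51. 113.  60.]
```

Run:
```python
from h import *
o=ctrl.get_obs()["tool_pos"]; out=[]
for n in("scene","top"):
  q=ctrl.snapshot(n); u=proj(q,o); x,y=(u-40).astype(int); print(n,u)
  c=cv2.resize(np.ascontiguousarray(q["color"][y:y+80,x:x+80]),(400,400),interpolation=cv2.INTER_NEAREST)
  a=((u-[x,y]+.5)*5).astype(int); cv2.drawMarker(c,tuple(map(int,a)),(255,0,255),0,16,1)
  out.append(c)
cv2.imwrite("pics/q5.png",cv2.hconcat(out)[:,:,::-1])
```

```text
scene [269.81747684 181.61306848]
top [286.93242448 216.51918971]
```

View pics/q5.png

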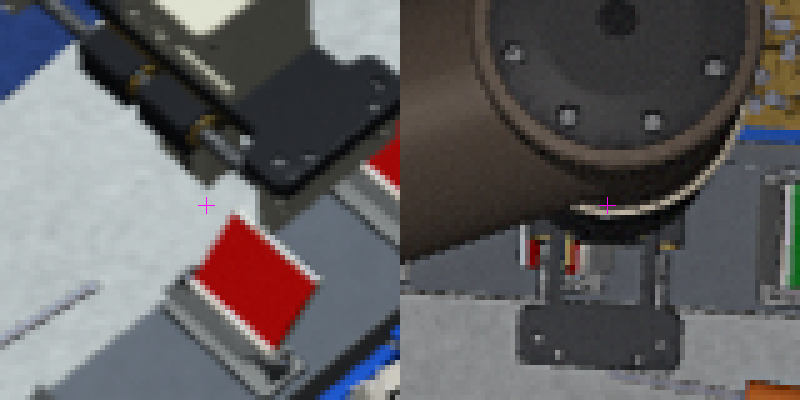

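Run:
```python
from h import *
o=ctrl.get_obs()["tool_pos"]
q=ctrl.snapshot("scene"); u=proj(q,o)
for d in([.01,0,0],[0,.01,0],[0,0,.01],[.021,0,0],[-.021,0,0],[0,0,.066],[.0965,0,.066],[-.0965,0,.066]): print(d,(proj(q,o+np.array(d))-u).round(2),(5*(proj(q,o+np.array(d))-u)+[206,206]).round())
```

```text
[0.01, 0, 0] [3.07 2.25] [221. 217.]
[0, 0.01, 0] [ 2.81 -2.54] [220. 193.]
[0, 0, 0.01] [-0.15 -2.45] [205. 194.]
[0.021, 0, 0] [6.47 4.73] [238. 230.]
[-0.021, 0, 0] [-6.39 -4.67] [174. 183.]
[0, 0, 0.066] [ -1.01 -16.79] [201. 122.]
[0.0965, 0, 0.066] [30.87  6.02] [360. 236.]
[-0.0965, 0, 0.066] [-31.   -38.25] [51. 15.]
```

Run:
```python
from h import *
q=ctrl.snapshot("scene")["color"][:,:,::-1].astype(int)
b=cv2.resize(cv2.imread("pics/scene0.png"),(560,420),interpolation=cv2.INTER_AREA).astype(int)
d=abs(q-b).max(2)
print("cols 255..289, TCP col 269.8 row 181.6")
for r in range(166,192): print(r,"".join("#" if v>30 else "." for v in d[r,255:290]), q[r,266:276,1])
```

```text
cols 255..289, TCP col 269.8 row 181.6
166 ...################################ [34 47 63 71 65 43 20 15 40 39]
167 ....############################### [ 24  73  73  84 102  78  41  48  59  56]
168 .....############################## [ 39  47  41  58  83 106  91  56  54  57]
169 ......############################# [ 21  34  37  35  52  64 108 110  74  59]
170 ......############################# [ 11  20  40  49  39  52  72 112 110  71]
171 ......############################# [ 9 24 49 60 52 41 54 69 84 90]
172 ........########################### [32 52 61 62 60 57 43 41 71 97]
173 .........########################## [25 50 61 62 60 58 55 42 40 54]
174 ..........######################### [25 50 62 62 58 58 57 57 47 38]
175 ...........######################## [107  67  61  62  59  57  59  61  93 101]
176 ............#######...############# [192 157  92  62  60  59  78 152 183 183]
177 .............####......############ [201 196 158  91  60  98 166 195 194 192]
178 ...............#........########### [199 198 192 168 132 161 192 198 198 194]
179 .........................########## [201 
[... 320 characters left out ...]
## [193 193 196 196 195 194 194 194 195 160]
184 .........................########.. [196 196 200 201 199 197 196 196 156  77]
185 .........................#######... [194 195 199 201 199 198 196 194 129  19]
186 ..........................#####.... [195 195 197 197 196 195 196 145  49   9]
187 ............................#...... [199 197 195 196 196 195 173 100  11   5]
188 ................................... [196 196 197 196 194 194 138  39   7   8]
189 ................................... [195 196 197 194 192 153  71  11   8   7]
190 ................................... [197 197 196 195 172  99  18   8   7   8]
191 ................................... [196 195 195 195 139  39   6   8   9   7]
```

Run:
```python
from h import *
o=ctrl.get_obs()["tool_pos"]
q=ctrl.snapshot("top"); u=proj(q,o)
for z in(.066,.09,.12):
  for d in([-.0965,.039],[-.0965,-.039]):
    v=proj(q,o+np.r_[d,z]); print(d,z,v.round(1),(5*(v-[246,176])).round()+[400,0])
for n in("scene","top"):
  s=ctrl.snapshot(n); c=-np.array(s["R"]).T@s["t"]
  m=ctrl.search_frame(s,"screwdriver_mid"); print(n,[(round(d["p"],2),ray(s,d["centre"],0).round(3)) for d in m[:1]])
```

```text
[-0.0965, 0.039] 0.066 [272.8 251.3] [534. 377.]
[-0.0965, -0.039] 0.066 [303.4 250.6] [687. 373.]
[-0.0965, 0.039] 0.09 [272.6 250.9] [533. 375.]
[-0.0965, -0.039] 0.09 [303.9 250.1] [689. 371.]
[-0.0965, 0.039] 0.12 [272.2 250.4] [531. 372.]
[-0.0965, -0.039] 0.12 [304.5 249.6] [692. 368.]
scene [(0.91, array([ 0.381, -0.156,  0.   ]))]
top [(0.83, array([ 0.393, -0.159,  0.   ]))]
```

The diff shows the fingertip's lowest corner at (270,178.5), while the reported TCP predicts about row 186. So the closed tips really end about 3 cm higher than the reported TCP, and both passes went over the tag. I'll go back left and descend lower, watching the force.

carry_out:
  deltas:
    - [[-0.2, 0, 0, 0, -1], [-0.37, 0, 0, 0, -1], [-0.37, 0, 0, 0, -1], [-0.37, 0, 0.2, 0, -1], [-0.37, 0, 0.4, 0, -1]]

```text
clock: 8.75
tool_pos: [0.5085, 0.0283, 0.0833]
orientation: [-179.8, 0.1, -94.4]
force: [1.2, 0.6, -0.7]
opening: 0.0005
gripper_force: 0.0
```

carry_out:
  deltas:
    - [[0, 0, 0.05, 0, -1], [0, 0, 0.1, 0, -1], [0, 0, 0.13, 0, -1], [0, 0, 0.15, 0, -1], [0, 0, 0.15, 0, -1]]

```text
clock: 9.25
tool_pos: [0.508, 0.0277, 0.0537]
orientation: [-180.0, 0.0, -94.5]
force: [-0.5, 0.0, -0.1]
opening: 0.0005
gripper_force: 0.0
```

Run:
```python
from h import *
goto(H3-.005*L,.05)
s=ctrl.snapshot("scene"); o=ctrl.get_obs()["tool_pos"]; u=proj(s,o); print(u)
q=s["color"][:,:,::-1].astype(int)
b=cv2.resize(cv2.imread("pics/scene0.png"),(560,420),interpolation=cv2.INTER_AREA).astype(int)
d=abs(q-b).max(2); c,r0=(u-[18,18]).astype(int); print(c,r0)
for r in range(r0,r0+28): print(r,"".join("#" if v>30 else "." for v in d[r,c:c+45]))
i=cv2.resize(s["color"][140:240,230:350,::-1],(720,600),interpolation=cv2.INTER_CUBIC)
cv2.imwrite("pics/q6.png",i)
```

```text
[0.508  0.0277 0.0537] [-180.     0.   -94.5] open 0.0 F [-0.5  0.  -0.1] clk 9.25
units [ 0.334 -0.009  0.018] turn 0.0012
[292.28934639 189.92335409]
274 171
171 ...######################.###################
172 ....####################.####################
173 .......######################################
174 ........#####################################
175 ........#####################################
176 .........####################################
177 ..........##########.########################
178 ...........#########...###..#################
179 ...........##########...##...################
180 ...........##########....#...################
181 ............###########.....#################
182 ..............##########...##################
183 ...............###########..######.##########
184 ...............#########.#..#################
185 .................#####....#..########..######
186 ...................##.......########...#####.
187 .............................#.#######...#.##
188 ........#.....................#.#######......
189 ...............................########......
190 ..........#....................###.######....
191 ...............................###..####.....
192 ...............................####..#.......
193 ...............................#####.........
194 ...............................#####.........
195 ................................###..........
196 .................##..........................
197 .............................................
198 .............................................
```

View pics/q6.png

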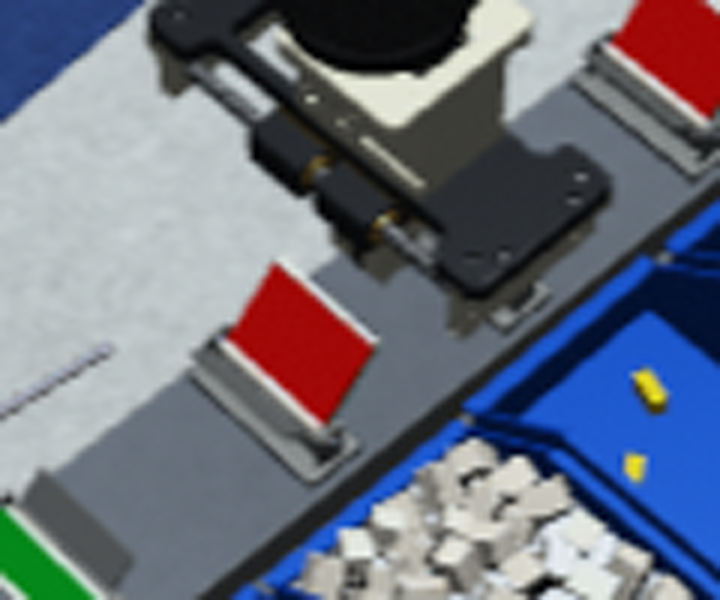

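The picture shows tag 3 untouched (red at 300,345), with the fingers hanging left of and above its edge (tip about 380,275). The body is clear of everything. I'll lower 20 mm more.

carry_out:
  deltas:
    - [[0, 0, 0.025, 0, -1], [0, 0, 0.05, 0, -1], [0, 0, 0.075, 0, -1], [0, 0, 0.09, 0, -1], [0, 0, 0.09, 0, -1]]

```text
clock: 9.8
tool_pos: [0.5071, 0.0275, 0.0345]
orientation: [179.9, -0.0, -94.5]
force: [0.0, -0.9, -0.4]
opening: 0.0008
gripper_force: 0.0
```

carry_out:
  deltas:
    - [[0.02, 0, 0, 0, -1], [0.04, 0, 0, 0, -1], [0.06, 0, 0, 0, -1], [0.08, 0, -0.02, 0, -1], [0.09, 0, -0.04, 0, -1]]

```text
clock: 10.3
tool_pos: [0.5061, 0.0092, 0.0435]
orientation: [180.0, -0.0, -94.5]
force: [0.6, -0.5, -0.4]
opening: 0.0005
gripper_force: 0.0
```

```bash
cat >> h.py <<'E'
def tags():
    s=ctrl.snapshot("scene")
    for d in ctrl.spot_point(s,"tag_1"):
        if d["p"]>.3: print("tag",round(d["p"],2),np.round(d["centre"],1),np.round(ray(s,d["centre"],.086),3))
    for m in ctrl.silhouettes(s,"tag_1"):
        if m["p"]>.3: print("mask",np.round(m["centre"]),m["mask"].sum(),s["color"][m["mask"]].mean(0).round())
E
python3 -c "
from h import *
goto(H3-.005*L,.05);tags()"
```

```text
[0.5061 0.0092 0.0435] [180.   -0.  -94.5] open 0.001 F [ 0.6 -0.5 -0.4] clk 10.3
units [ 0.241 -0.011 -0.032] turn 0.0011
tag 0.92 [283.8 190.2] [ 0.507 -0.004  0.086]
tag 0.77 [225.5 233.8] [ 0.487 -0.193  0.086]
tag 0.68 [208.  244.5] [ 0.476 -0.241  0.086]
tag 0.64 [314.  162.6] [0.508 0.115 0.086]
tag 0.56 [347.5 137.7] [0.521 0.241 0.086]
mask [341. 147.] 365 [165.  39.  37.]
mask [281. 195.] 386 [150.  43.  42.]
mask [204. 253.] 449 [167.  52.  51.]
mask [232. 233.] 242 [ 51. 150.  68.]
mask [310. 164.] 132 [160.  59.  57.]
```

carry_out:
  deltas:
    - [[0.02, 0, -0.02, 0, -1], [0.04, 0, -0.045, 0, -1], [0.06, 0, -0.065, 0, -1], [0.08, 0, -0.075, 0, -1], [0.1, 0, -0.075, 0, -1]]

```text
clock: 10.95
tool_pos: [0.5048, -0.0106, 0.0586]
orientation: [-180.0, 0.0, -94.5]
force: [0.0, 0.5, -0.4]
opening: 0.0006
gripper_force: 0.0
```

```bash
python3 -c "
from h import *
goto(H3-.005*L,.05);tags()"
```

```text
[ 0.5048 -0.0106  0.0586] [-180.     0.   -94.5] open 0.001 F [ 0.   0.5 -0.4] clk 10.95
units [ 0.142 -0.01   0.043] turn 0.0012
tag 0.9 [348.7 142.4] [0.534 0.23  0.086]
tag 0.79 [226.  233.7] [ 0.487 -0.192  0.086]
tag 0.72 [211.7 245.1] [ 0.484 -0.237  0.086]
tag 0.68 [313.2 162.3] [0.506 0.114 0.086]
tag 0.5 [279.8 192.1] [ 0.503 -0.015  0.086]
mask [340. 146.] 394 [162.  43.  41.]
mask [204. 256.] 476 [162.  53.  52.]
mask [313. 169.] 225 [157.  36.  35.]
mask [276. 198.] 267 [95. 41. 39.]
mask [231. 231.] 258 [ 57. 150.  72.]
```

Tag 3's mask is shrinking and darkening and its bead has moved, so it is swinging up. I'll keep pushing.

carry_out:
  deltas:
    - [[0.03, 0, 0, 0, -1], [0.06, 0, -0.01, 0, -1], [0.09, 0, -0.01, 0, -1], [0.12, 0, -0.01, 0, -1], [0.15, 0, -0.01, 0, -1]]

```text
clock: 11.6
tool_pos: [0.502, -0.0408, 0.0601]
orientation: [180.0, -0.0, -94.5]
force: [0.0, -0.2, -0.1]
opening: 0.0004
gripper_force: 0.0
```

carry_out:
  deltas:
    - [[0.01, 0, 0, 0, -1], [0.01, 0, 0, 0, -1], [0.01, 0, -0.15, 0, -1], [0.01, 0, -0.3, 0, -1], [0.01, 0, -0.5, 0, -1]]

```text
clock: 12.1
tool_pos: [0.5009, -0.0422, 0.1601]
orientation: [179.8, -0.0, -94.5]
force: [1.2, 0.6, 0.6]
opening: 0.0002
gripper_force: 0.0
```

```bash
python3 -c "
from h import *
goto(H5+.061*L,.15);tags()"
```

```text
[ 0.5009 -0.0422  0.1601] [179.8  -0.  -94.5] open 0.0 F [1.2 0.6 0.6] clk 12.1
units [ 0.873 -0.01   0.051] turn 0.0012
tag 0.84 [316.8 161.7] [0.511 0.122 0.086]
tag 0.68 [207.3 249.3] [ 0.484 -0.251  0.086]
tag 0.64 [347.1 138.7] [0.523 0.237 0.086]
tag 0.53 [268.1 202.7] [ 0.503 -0.058  0.086]
tag 0.48 [227.3 236.7] [ 0.496 -0.196  0.086]
mask [201. 253.] 454 [163.  52.  51.]
mask [343. 146.] 405 [160.  46.  45.]
mask [232. 237.] 218 [ 42. 144.  58.]
mask [273. 204.] 217 [ 70. 147.  82.]
mask [314. 176.] 321 [154.  45.  43.]
```

Tag 3 now shows green at (273,204). Next is tag 5, lowering into the gap between tags 4 and 5 centred on y≈-0.216.

carry_out:
  deltas:
    - [[0.25, 0, 0, 0, -1], [0.5, 0, 0, 0, -1], [0.7, 0, 0, 0, -1], [0.87, -0.01, 0, 0, -1], [0.87, -0.01, 0, 0, -1]]

```text
clock: 12.75
tool_pos: [0.4894, -0.2187, 0.1587]
orientation: [179.9, -0.0, -94.7]
force: [0.4, 0.9, -0.3]
opening: 0.0003
gripper_force: 0.0
```

carry_out:
  deltas:
    - [[0, 0, 0, 0, -1], [0, 0, 0.1, 0, -1], [0, 0, 0.2, 0, -1], [0, 0, 0.3, 0, -1], [0, 0, 0.3, 0, -1]]

```text
clock: 13.25
tool_pos: [0.4884, -0.2143, 0.0973]
orientation: [179.7, 0.0, -94.4]
force: [0.3, -0.1, -0.2]
opening: 0.0005
gripper_force: 0.0
```

```bash
python3 -c "
from h import *
goto([.489,-.216],.035);tags()"
```

```text
[ 0.4884 -0.2143  0.0973] [179.7   0.  -94.4] open 0.0 F [ 0.3 -0.1 -0.2] clk 13.25
units [ 0.009 -0.005  0.312] turn 0.0013
tag 0.9 [314.7 163. ] [0.51  0.115 0.086]
tag 0.84 [350.7 141. ] [0.535 0.237 0.086]
tag 0.74 [210.7 246.1] [ 0.484 -0.24   0.086]
tag 0.59 [266.6 202.8] [ 0.5   -0.061  0.086]
mask [343. 148.] 381 [164.  42.  40.]
mask [203. 255.] 442 [164.  48.  46.]
mask [270. 207.] 258 [ 79. 147.  90.]
mask [310. 172.] 390 [164.  41.  39.]
```

carry_out:
  deltas:
    - [[0.005, 0, 0.07, 0, -1], [0.005, 0, 0.15, 0, -1], [0.005, 0, 0.22, 0, -1], [0.005, 0, 0.28, 0, -1], [0.005, 0, 0.3, 0, -1]]

```text
clock: 13.9
tool_pos: [0.4903, -0.2166, 0.0398]
orientation: [180.0, 0.0, -94.5]
force: [0.8, 0.2, 0.0]
opening: 0.0003
gripper_force: 0.0
```

```bash
python3 -c "
from h import *
goto([.489,-.234],.035);tags()"
```

```text
[ 0.4903 -0.2166  0.0398] [180.    0.  -94.5] open 0.0 F [0.8 0.2 0. ] clk 13.9
units [ 0.087 -0.     0.024] turn 0.0012
tag 0.9 [315.4 163.9] [0.513 0.114 0.086]
tag 0.81 [207.6 243. ] [ 0.472 -0.239  0.086]
tag 0.66 [349.8 140.7] [0.533 0.236 0.086]
tag 0.55 [266.2 204.7] [ 0.503 -0.066  0.086]
mask [343. 147.] 363 [163.  37.  35.]
mask [272. 200.] 219 [ 72. 151.  85.]
mask [314. 177.] 680 [139.  69.  69.]
mask [202. 252.] 430 [166.  46.  45.]
mask [309. 171.] 422 [163.  48.  46.]
mask [317. 242.] 2999 [131. 141. 158.]
```

carry_out:
  deltas:
    - [[0.02, 0, 0.01, 0, -1], [0.04, 0, 0.01, 0, -1], [0.06, 0, 0.01, 0, -1], [0.08, 0, 0, 0, -1], [0.09, 0, -0.01, 0, -1]]

```text
clock: 14.55
tool_pos: [0.489, -0.2353, 0.0424]
orientation: [-180.0, -0.0, -94.5]
force: [0.7, 0.2, -0.4]
opening: 0.0003
gripper_force: 0.1
```

carry_out:
  deltas:
    - [[0.02, 0, -0.02, 0, -1], [0.04, 0, -0.045, 0, -1], [0.06, 0, -0.065, 0, -1], [0.08, 0, -0.08, 0, -1], [0.1, 0, -0.085, 0, -1]]

```text
clock: 15.05
tool_pos: [0.4877, -0.2551, 0.0597]
orientation: [-180.0, -0.0, -94.5]
force: [0.5, -0.0, 0.6]
opening: 0.0006
gripper_force: 0.0
```

```bash
python3 -c "
from h import *
goto([.486,-.285],.06);tags()"
```

```text
[ 0.4877 -0.2551  0.0597] [-180.    -0.   -94.5] open 0.001 F [ 0.5 -0.   0.6] clk 15.05
units [ 0.15  -0.003 -0.001] turn 0.0012
tag 0.65 [265.9 204.4] [ 0.502 -0.066  0.086]
tag 0.64 [198.  250.8] [ 0.471 -0.269  0.086]
tag 0.62 [227.3 235.1] [ 0.492 -0.193  0.086]
tag 0.6 [347.7 141. ] [0.529 0.232 0.086]
tag 0.6 [222.2 285.4] [ 0.577 -0.293  0.086]
tag 0.58 [315.9 163.2] [0.513 0.117 0.086]
mask [199. 258.] 152 [93. 40. 37.]
mask [310. 172.] 449 [161.  53.  52.]
mask [235. 234.] 198 [ 43. 143.  59.]
mask [270. 204.] 216 [ 69. 149.  82.]
```

Tag 5 is swinging up as well. I'll finish the push, then lift well clear.

carry_out:
  deltas:
    - [[0.03, 0, 0, 0, -1], [0.06, 0, -0.01, 0, -1], [0.09, 0, -0.01, 0, -1], [0.12, 0, -0.01, 0, -1], [0.16, 0, -0.01, 0, -1]]

```text
clock: 15.7
tool_pos: [0.4849, -0.2871, 0.0611]
orientation: [180.0, 0.0, -94.5]
force: [0.1, 0.7, 0.6]
opening: 0.0003
gripper_force: 0.0
```

carry_out:
  deltas:
    - [[0.01, 0, 0, 0, -1], [0.01, 0, 0, 0, -1], [0.01, 0, -0.2, 0, -1], [0.01, 0, -0.45, 0, -1], [0.01, 0, -0.7, 0, -1]]

```text
clock: 16.2
tool_pos: [0.4842, -0.2883, 0.2025]
orientation: [179.9, 0.0, -94.5]
force: [1.8, -0.6, -0.2]
opening: 0.0003
gripper_force: 0.0
```

carry_out:
  deltas:
    - [[0, 0, -0.1, 0, -1], [0, 0, -0.2, 0, -1], [0, 0, -0.2, 0, -1], [0, 0, -0.2, 0, -1], [0, 0, -0.2, 0, -1]]

```text
clock: 16.7
tool_pos: [0.4842, -0.2882, 0.24]
orientation: [179.9, 0.0, -94.5]
force: [-0.5, 0.0, -0.4]
opening: 0.0004
gripper_force: 0.0
```

Run:
```python
from h import *
goto([.486,-.285],.2);tags()
s=ctrl.snapshot("scene")
cv2.imwrite("pics/end.png",cv2.resize(s["color"][100:310,160:400,::-1],(686,600),interpolation=cv2.INTER_CUBIC))
```

```text
[ 0.4842 -0.2882  0.24  ] [179.9   0.  -94.5] open 0.0 F [-0.5  0.  -0.4] clk 16.7
units [-0.016 -0.008  0.2  ] turn 0.0012
tag 0.74 [349.3 139.5] [0.529 0.239 0.086]
tag 0.72 [316.4 164. ] [0.516 0.115 0.086]
tag 0.64 [184.9 263.8] [ 0.473 -0.313  0.086]
tag 0.56 [266.1 201.8] [ 0.497 -0.06   0.086]
tag 0.54 [227.3 234. ] [ 0.49  -0.19   0.086]
mask [343. 147.] 447 [157.  54.  52.]
mask [311. 172.] 375 [163.  38.  37.]
mask [385. 183.] 2546 [ 17.  51. 123.]
mask [272. 202.] 210 [ 68. 148.  80.]
mask [192. 264.] 304 [ 50. 144.  65.]
mask [233. 233.] 276 [ 62. 148.  76.]
```

View pics/end.png

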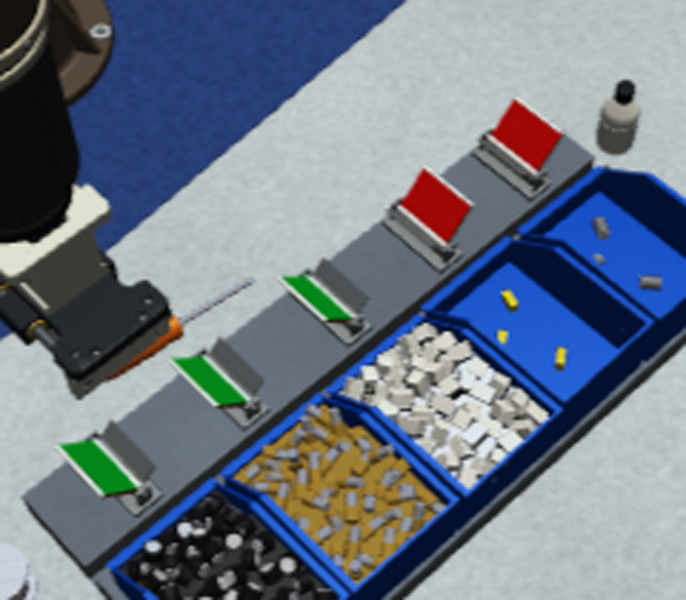

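The final picture shows red tags in front of the two low bins (525,135 and 435,205). Green tags lie in front of the three full ones (320,298; 210,383; 102,467), and the arm is clear.

```bash
python3 -c "
from plant import ctrl
print(ctrl.close_job())"
```

```text
the job is handed in; nothing more can be done
None
```

I tipped the two wrong tags (3 and 5) to green, so the final picture shows green up at the three full bins and red up at the two low ones; the job is handed in, but no verdict came back.

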